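Push a steel roller along a V-rail to the hidden sprung stop

ROBOT

A 6-joint arm with a two-finger parallel gripper is mounted at the origin on a cart in front of the work surface, level with it; the furniture and walls round the work are solid. World frame = base frame: x ahead of the robot, y to its left, z up, the work surface at z = 0. Lengths are in mm, angles in rad, forces in N, time in s.
With the tool pointing down it reaches from about 275 to 1000 mm from the base axis. Payload 8.4 kg.
Tool frame: the origin (TCP) lies at the very end of the fingers, on their centre line; the grasp point (between the pads) lies 19 mm behind it; z points along the fingers, y is the direction in which the jaws open and shut (so a half turn about z gives the same grasp; the last joint's range is limited). The gripper opens to 85 mm and grips with 20 to 120 N. Pads are 22 mm wide; open, the fingers measure 114 mm over their backs; the gripper's body (76 mm by 85 mm) begins 54 mm behind the grasp point. The pads swing forward as they close: fully open they stand 13 mm farther back than shut.
Start: joints at [1.125, 0.353, 1.633, -0, 1.155, -0.002], TCP at [268.358, 564.457, 231.281] pointing down, gripper open.
Joint ranges: [-2.63, 2.63], [-0.92, 2.1], [0.06, 2.66], [-1.3, 4.44], [0, 2.69], [-3.02, 3.02]. Speed limits (rad/s): [2.22, 2.22, 2.79, 3.14, 3.14, 3.14].

INTERFACE

Orientations are given as [roll, pitch, yaw] about the fixed x, y, z axes, in that order (R = Rz(yaw) Ry(pitch) Rx(roll)).
In Python, from rig import sense, grab_frame, sign_off, masks_of gives the robot as it stands. The module is installed in compiled form; this text tells all that it offers.
- The arm moves only by the shell command python3 -m inch 'ROWS' [FORCE]. ROWS is JSON, a list of rows, each an object of numbers: "gripper": the finger opening in m, from 0 to 0.0854; "tx", "ty", "tz": the shift along the tool's x, y, z in m; "spin": the turn about the tool's z in degrees. In form: [{"gripper": .., "tx": .., "ty": .., "tz": .., "spin": ..}, ...]. A call has exactly 8 rows; each row shifts and turns the commanded pose from where the row before left it, along the tool's axes as they then stand; what a row does not reach is not made up. A row lasts 1/10 s, in which the tool goes at most 50 mm and 8.59 degrees, less where a joint would pass 70% of its speed; a pose out of reach is approached as far as the arm can. A call is refused whole if a number of a shift passes 0.05 or a number of a turn 8.59, either way. A call with a gripper value outside its range is refused whole. The fingers move at their own pace and stop on an object; FORCE is the grip in N (left out, the last holds). Time passes only in rows, so rows that do not move let the fingers close, or fill a call up. It gives the time, the measured TCP pose, the force and the opening at its end, in the units of the state.
- sense(): the state, without advancing time (a new reading comes with each control period).
- grab_frame(name): name is "scene" or "top" or "wrist"; returns a dict with "pixels" (384x512x3 uint8, red, green, blue), "K" (3x3 intrinsics, pixels), "extrinsics" (4x4, takes a point from camera to world coordinates). Camera axes: x right, y down, z forward; pixel columns grow to the right and rows downward; lengths in mm; the calibration is good to about 2 mm. A picture is of the moment at which its call begins. There is no depth.
- sign_off(): hands the job in, once; it reports no verdict.
Trained networks look in the newest picture that a camera, given by its name, has taken for a name from the list of things; names that differ only in an ending like _2 or _b are one class to them, and where a whole thing is asked for, a point or a joint stands for the part that bears it (a point fixed in the world has none). Each returns a list of dicts, best first, with "conf" (0 to 1); they miss things now and then, are a little off and sometimes report something else, mostly with a low value. They report only what shows in the picture. A call takes as long as a camera call. They do not tell look-alikes from the thing itself.
- masks_of(camera, target): "pixels" (384x512 bool, what is visible of it) and "centre" ([row, column] in pixels, amid what is visible of it).
The state is a dict: "clock": time; "qpos": joint angles; "qvel": joint speeds; "joint_efforts": joint torques, N m; "eef_pos": TCP position; "tcp_rot": TCP orientation; "contact_force": force on the tool from outside, world axes, zero at the start; "wrist_torque": the same for the moment, N m; "opening": opening from 0.0 (shut) to 1.0 (fully open).
Only numpy, scipy, OpenCV 4.12 (cv2) and the standard library are available. Lean on these libraries where they do the work, as an engineer would, in place of code of your own. Each camera call takes 0.05 s, during which the arm holds its last target.

TASK

Take the steel roller from its wooden cradle and lay it gently (no dropping) in the open front half of the V-shaped groove of the rail, then push it along the groove, under the blue hood, until it is fully home against the sprung stop hidden in there: well past first touching the light plunger, firmly on the rubber buffer behind it, but gently, without ramming the stop. Leave the roller lying in the groove, still touching the stop, and do not disturb the small motor, the green terminal block or the yellow oil bottle.

Things in the scene. Friction and masses are not known exactly. Their poses are not given: they have to be found in the camera images.
- roller: ground steel cylinder, 28 mm in diameter, 110 mm long, 0.36 to 0.56 kg, a thin dark band near each end; both ends alike. Origin at its centre, x along its axis (either end may lead). It starts lying in the cradle, its axis 35 mm above the bench, with free space below it between the cradle's two blocks, so that it can be gripped across its middle.
- cradle: fixed wooden cradle, 100 x 50 mm, up to 31 mm high: two notched blocks at x = -38 and +38 mm (each 12 mm thick) on a foot 8 mm thick. Origin at the centre of its underside; the roller lies along its x axis.
- v_rail: fixed rail on a 300 x 84 mm foot 10 mm thick; a 90 degree V-groove runs along x from x = -135 to +135 mm. Origin at the centre of the underside. A roller in the groove has its axis at y = 0, z = 46 mm; the flats beside the groove are 38 mm high, the groove 24 mm wide at its mouth. The -x half is open above and at its end, a blue hood covers the +x half. Push towards +x.
- groove_seat (a point): point on the seated roller's axis line in the open half of the groove (rail x = -62 mm, z = 46 mm): lay the roller with its centre here, within 15 mm along the groove. x axis along the groove, towards the stop. The push that overcomes dry friction is not known beforehand: 2 to 10 N, and it drifts by a newton or two on the way.
- hood_mouth (a point): centre of the opening of the blue hood on the roller's axis line (rail x = 18 mm, z = 46 mm); x axis points into the hood. The hood runs to rail x = 138 mm, is 47 mm wide and 70 mm high over the bench, 39 mm wide inside, its inner roof at z = 66 mm.
- stop_unit: stop on the steel plate at the far (+x) end of the rail; same origin and axes as the rail. Its nose, hidden in the hood, first gives 6 mm against a light spring (0.6 to 1 N), then sits on a rubber buffer that gives 0.5 mm per N. Fully home: over 4 N on the stop for 0.2 s, above the groove's friction; over 15 N is ramming. Let go, the roller stays by friction, the light spring touching it.
- small_motor: small white and black stepper motor standing shaft up, 33 x 28 x 44 mm, bystander. Origin at the centre of its underside.
- terminal_block: green screw terminal block, 14 x 34 x 14 mm, bystander. Origin at the centre of its underside.
- oil_bottle: small yellow dispensing bottle with a red label, 28 mm in diameter, 78 mm high, bystander. Origin at the centre of its underside.
- stop_zone (a point): rail x = 83 mm, z = 46 mm, inside the hood: middle of the zone in which the stop's brass nose (12 mm in diameter, on the roller's axis line) was set. Its free face stands anywhere up to 15 mm before or behind this point; it is not measured and must be felt.
Mind the look-alikes: they are no part of the job. Of the things shaped like the roller, the steel one is meant.

How it is judged (in metres and radians):
On the way, in this order (a step that is already met when the one before it is completed fails the run):
1. the roller lies in the open part of the groove, in line with it and down on both faces, short of the stop (z of roller in the frame of v_rail between 0.042 and 0.0485 m and y of roller in the frame of v_rail between -0.003 and 0.003 m and x of roller in the frame of v_rail between -0.1 and -0.02 m and angle between the x axis of roller and the x axis of v_rail, either way round below 0.06 rad), for 0.2 s.
2. the roller is fully home: it presses the stop with more than 4 N for 0.2 s (contact force between roller and stop_unit above 4 N), for 0.2 s.
At the end, for the whole second after the job is handed in: the roller lies at rest in the groove (axis 42 to 48.5 mm above the rail's underside, within 3 mm of the centre line, in line to 0.06 rad), partly under the hood (its centre more than 8 mm past the rail's middle) and still touching the stop (more than 0.3 N between them) (contact force between roller and stop_unit above 0.3 N and z of roller in the frame of v_rail between 0.042 and 0.0485 m and y of roller in the frame of v_rail between -0.003 and 0.003 m and x of roller in the frame of v_rail above 0.008 m and angle between the x axis of roller and the x axis of v_rail, either way round below 0.06 rad and linear speed of roller below 0.01 m/s).
It fails at once if the stop is rammed: more than 15 N between roller and stop (contact force between roller and stop_unit above 15 N).
It fails at once if the roller is dropped or jammed into the rail: more than 60 N between them (contact force between roller and v_rail above 60 N).
It fails at once if a bystander is moved by more than 20 mm or tipped (distance of any of small_motor, terminal_block, oil_bottle from where it was at the start of the episode above 0.02 m or angle between any of oil_bottle, small_motor's own z axis and vertical above 0.5 rad).
It also fails if it takes over 72 s, if anything falls off the work surface, if the arm or the gripper's body presses on something with over 40 N, if the wrist force passes 120 N, or if a joint passes its speed limit or range.

## Working session

There is one attempt and no reset: what is moved stays moved. The work goes in short steps, Python scripts to look and compute and a shell command to move; the robot and the scene stay as the last step left them, time stands still between calls to the robot, and variables do not carry over. Pictures are saved under pics/ and viewed, and the job is handed in when it is done.

```bash
mkdir -p pics; ls
python3 - <<'E'
from rig import *
import cv2,numpy as np
print(sense())
for n in ["scene","top","wrist"]:
    f=grab_frame(n); cv2.imwrite(f"pics/{n}0.png",f["pixels"][:,:,::-1]); print(n,f["K"].tolist(),np.round(f["extrinsics"],3).tolist())
    for t in ["roller","cradle","v_rail","stop_unit","small_motor","terminal_block","oil_bottle"]:
        print(t,[(round(m["conf"],2),m["centre"],int(m["pixels"].sum())) for m in masks_of(n,t)])
E
```

```text
pics
{'clock': 0.0, 'qpos': array([ 1.12462196e+00,  3.53666042e-01,  1.63415981e+00,  4.47614780e-05,
        1.15517913e+00, -2.38024318e-03]), 'qvel': array([-8.75065314e-04,  2.67271595e-04, -9.87033759e-04,  3.22694351e-04,
       -1.50213341e-05, -1.60934841e-04]), 'joint_efforts': array([ 1.31099798e-03, -6.05240464e+01, -3.42079604e+01, -1.39061763e-04,
        9.13866417e-03,  1.09018313e-05]), 'eef_pos': array([268.12239559, 564.02907945, 230.53951325]), 'tcp_rot': array([-3.14018042e+00, -4.42868160e-05,  2.69778040e+00]), 'contact_force': array([ 0.25034926,  0.91708595, -0.26733581]), 'wrist_torque': array([-0.03506779,  0.00906864,  0.03156743]), 'opening': 1.0012467540777097}
scene [[408.71823983313243, 0.0, 257.2868134463473], [0.0, 408.71823983313243, 191.64169612351134], [0.0, 0.0, 1.0]] [[-0.64, -0.351, 0.684, -105.42], [-0.768, 0.279, -0.576, 569.993], [0.011, -0.894, -0.448, 480.109], [0.0, 0.0, 0.0, 1.0]]
roller [(0.9, [215.2, 380.6], 354), (0.66, [180.8, 291.2], 365), (0.55, [169.8, 310.5], 323), (0.23, [184.1, 288.6], 384)]
cradle [(0.89, [187.3, 286.9], 339),
[... 462 characters left out ...]
.0]]
roller [(0.87, [145.3, 379.0], 613), (0.85, [273.4, 352.1], 612), (0.81, [165.3, 329.2], 629)]
cradle [(0.62, [166.6, 322.1], 343)]
v_rail [(0.84, [198.8, 198.7], 4690)]
stop_unit [(0.63, [166.5, 320.5], 365), (0.58, [173.2, 136.2], 145)]
small_motor [(0.65, [199.8, 200.6], 4904), (0.52, [106.5, 271.4], 172)]
terminal_block []
oil_bottle [(0.5, [98.8, 185.0], 126)]
wrist [[323.65530772656757, 0.0, 252.73771054766553], [0.0, 323.65530772656757, 190.57438436677995], [0.0, 0.0, 1.0]] [[0.429, 0.872, 0.236, 208.543], [0.903, -0.414, -0.112, 593.374], [0.0, 0.261, -0.965, 372.731], [0.0, 0.0, 0.0, 1.0]]
roller []
cradle []
v_rail []
stop_unit []
small_motor []
terminal_block []
oil_bottle []
```

View pics/top0.png

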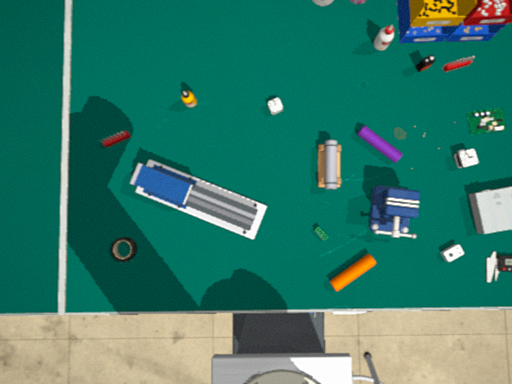

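View pics/scene0.png

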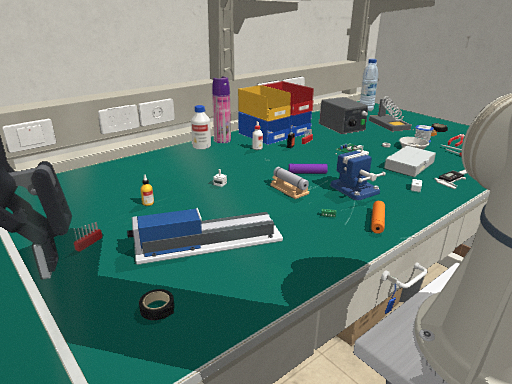

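```bash
cat > h.py <<'E'
import numpy as np,cv2
from rig import *
def ray(f,u,v,z):
    K=f["K"];E=np.array(f["extrinsics"]);d=E[:3,:3]@np.linalg.inv(K)@np.array([u,v,1.0]);o=E[:3,3]
    return o+d*(z-o[2])/d[2]
def proj(f,p):
    E=np.array(f["extrinsics"]);c=E[:3,:3].T@(np.array(p,float)-E[:3,3]);q=f["K"]@c;return q[:2]/q[2]
def rect(m):
    c=max(cv2.findContours(m.astype(np.uint8),0,2)[0],key=cv2.contourArea);return cv2.minAreaRect(c)
def crop(f,name,u0,v0,w,h,s):
    cv2.imwrite("pics/"+name,cv2.resize(f["pixels"][v0:v0+h,u0:u0+w,::-1],None,fx=s,fy=s,interpolation=cv2.INTER_CUBIC))
E
python3 - <<'E'
from h import *
f=grab_frame("top")
crop(f,"topc.png",120,90,240,170,3.3)
print("roller",[(m["conf"],m["centre"],ray(f,m["centre"][1],m["centre"][0],35).round(1),rect(m["pixels"])) for m in masks_of("top","roller")])
for t,z in [("cradle",15),("v_rail",20),("small_motor",40),("oil_bottle",40),("terminal_block",10)]:
  for m in masks_of("top",t):
    print(t,m["conf"],m["centre"],ray(f,m["centre"][1],m["centre"][0],z).round(1),rect(m["pixels"]))
E
```

```text
roller [(0.84, [144.5, 377.9], array([ 627.9, -230.7,   35. ]), ((379.12005615234375, 143.84002685546875), (48.0, 12.400001525878906), 36.869895935058594)), (0.77, [271.9, 348.6], array([ 343.2, -154.3,   35. ]), ((352.0007629394531, 271.6201477050781), (13.461795806884766, 48.81996154785156), 54.090274810791016))]
cradle 0.55 [165.0, 322.2] [ 586.2 -105.5   15. ] ((321.0, 165.5), (41.0, 6.0), 90.0)
v_rail 0.74 [199.5, 199.4] [511.3 180.3  20. ] ((195.60345458984375, 196.74139404296875), (138.343017578125, 36.21059036254883), 21.801406860351562)
small_motor 0.45 [106.4, 270.6] [720.8  11.6  40. ] ((274.2000427246094, 105.9000244140625), (15.20526123046875, 13.86362075805664), 63.43495178222656)
oil_bottle 0.64 [99.4, 186.4] [742.  205.5  40. ] ((188.00001525878906, 98.50000762939453), (17.677669525146484, 12.020814895629883), 45.0)
```

View pics/topc.png

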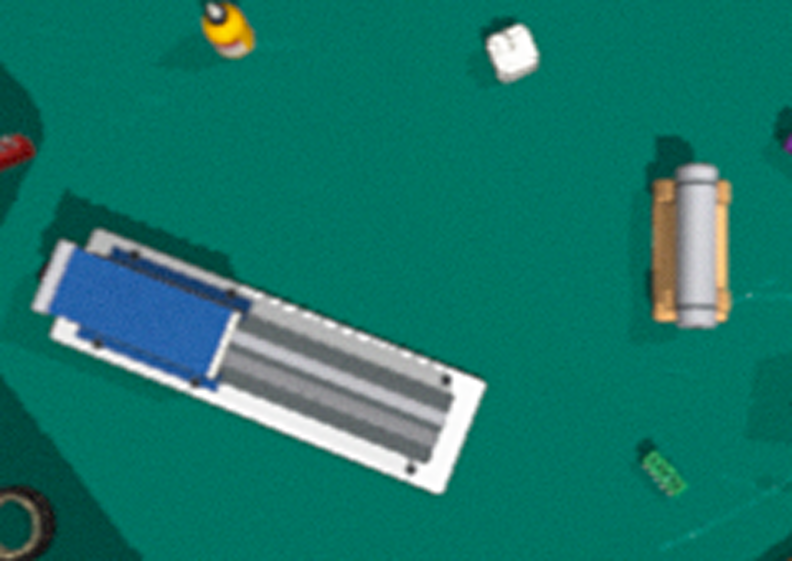

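Run:
```python
from h import *
f=grab_frame("top")
P=lambda u,v,z: ray(f,120+(u+.5)/3.3-.5,90+(v+.5)/3.3-.5,z)
A=P(698,165,35);B=P(697,326,35);print("roller",A,B,(A+B)/2,np.linalg.norm(A-B))
rt,rb,lt,lb=[P(*p,10) for p in [(487,382),(440,494),(97,229),(52,337)]]
print("foot len",np.linalg.norm(rt-lt),np.linalg.norm(rb-lb),"w",np.linalg.norm(rt-rb),np.linalg.norm(lt-lb))
c=(rt+rb+lt+lb)/4; d=(lt+lb-rt-rb);print(c,np.arctan2(d[1],d[0]))
for k in [(rt,lt),(rb,lb)]: print(np.arctan2(*(k[1]-k[0])[[1,0]]))
```

```text
roller [ 641.46146746 -125.10732334   35.        ] [ 529.8164582  -120.89541369   35.        ] [ 585.63896283 -123.00136851   35.        ] 111.72443007026608
foot len 299.7654722385523 297.7618217328743 w 84.99171144331959 83.16598959706334
[513.68517313 179.05391694  10.        ] 1.1752768956469568
1.17829167377308
1.1722418309032698
```

```bash
python3 -m inch '[{"spin":-7.75},{"spin":-7.75},{"spin":-7.75},{"tx":-0.015,"ty":-0.030},{"tx":-0.0215,"ty":-0.042},{"tx":-0.0215,"ty":-0.042},{"tx":-0.0215,"ty":-0.042},{"tx":-0.0215,"ty":-0.042}]'
```

```text
$[0]: bad value
```

```bash
python3 -m inch '[{"tx":-0.0215,"ty":-0.042},{"tx":-0.0215,"ty":-0.042},{"tx":-0.0215,"ty":-0.042},{"tx":-0.0215,"ty":-0.042},{"tx":-0.0215,"ty":-0.042},{"tx":-0.0215,"ty":-0.042},{"tx":-0.0215,"ty":-0.042},{"tx":-0.0215,"ty":-0.042}]'
cat >> h.py <<'E'
def togo(p,yaw,s=None):
    s=s or sense();y=s["tcp_rot"][2];d=np.array(p)-s["eef_pos"]
    dy=(yaw-y+np.pi/2)%np.pi-np.pi/2
    X=np.array([np.cos(yaw),np.sin(yaw),0]);Y=np.array([np.sin(yaw),-np.cos(yaw),0])
    print("pos",s["eef_pos"].round(1),"rot",s["tcp_rot"].round(4),"F",s["contact_force"].round(1),"clk",s["clock"],"op",round(s["opening"],3))
    print("after-turn frame tx %.1f ty %.1f tz %.1f mm spin %.2f deg"%(d@X,d@Y,-d[2],-np.degrees(dy)))
E
python3 - <<'E'
from h import *
togo([585.6,-123,150],np.pi-.038)
E
```

```text
pos [268.4 564.4 231.3] rot [-3.1416  0.      2.6978] F [-0.2  0.3  0.2] clk 1.6 op 1.003
after-turn frame tx -343.1 ty -674.9 tz 81.3 mm spin -23.25 deg$[0]: bad value
```

```bash
python3 -m inch '[{"gripper":0.085,"tx":0,"ty":0,"tz":0,"spin":-7.75},{"gripper":0.085,"tx":0,"ty":0,"tz":0,"spin":-7.75},{"gripper":0.085,"tx":0,"ty":0,"tz":0,"spin":-7.75},{"gripper":0.085,"tx":-0.0215,"ty":-0.042,"tz":0,"spin":0},{"gripper":0.085,"tx":-0.0215,"ty":-0.042,"tz":0,"spin":0},{"gripper":0.085,"tx":-0.0215,"ty":-0.042,"tz":0,"spin":0},{"gripper":0.085,"tx":-0.0215,"ty":-0.042,"tz":0,"spin":0},{"gripper":0.085,"tx":-0.0215,"ty":-0.042,"tz":0,"spin":0}]'
```

```text
clock: 2.4
eef_pos: [368.3, 348.9, 231.4]
tcp_rot: [3.141, 0.0, 3.104]
contact_force: [1.1, -0.0, 0.4]
opening: 0.996
```

```bash
python3 -m inch '[{"gripper":0.085,"tx":-0.0215,"ty":-0.042,"tz":0,"spin":0},{"gripper":0.085,"tx":-0.0215,"ty":-0.042,"tz":0,"spin":0},{"gripper":0.085,"tx":-0.0215,"ty":-0.042,"tz":0,"spin":0},{"gripper":0.085,"tx":-0.0215,"ty":-0.042,"tz":0,"spin":0},{"gripper":0.085,"tx":-0.0215,"ty":-0.042,"tz":0,"spin":0},{"gripper":0.085,"tx":-0.0215,"ty":-0.042,"tz":0,"spin":0},{"gripper":0.085,"tx":-0.0215,"ty":-0.042,"tz":0,"spin":0},{"gripper":0.085,"tx":-0.0215,"ty":-0.042,"tz":0,"spin":0}]'
python3 - <<'E'
from h import *
togo([585.6,-123,150],np.pi-.038)
E
```

```text
clock: 3.2
eef_pos: [527.5, 6.2, 231.6]
tcp_rot: [3.142, 0.001, 3.103]
contact_force: [0.9, 0.6, -0.1]
opening: 0.997
pos [527.5   6.2 231.6] rot [3.1415e+00 7.0000e-04 3.1035e+00] F [ 0.9  0.6 -0.1] clk 3.2 op 0.997
after-turn frame tx -62.9 ty -126.9 tz 81.6 mm spin -0.01 deg
```

```bash
python3 -m inch '[{"gripper":0.085,"tx":-0.0160,"ty":-0.0322,"tz":0.01,"spin":0},{"gripper":0.085,"tx":-0.0160,"ty":-0.0322,"tz":0.02,"spin":0},{"gripper":0.085,"tx":-0.0160,"ty":-0.0322,"tz":0.025,"spin":0},{"gripper":0.085,"tx":-0.0156,"ty":-0.0322,"tz":0.025,"spin":0},{"gripper":0.085,"tx":0,"ty":0,"tz":0,"spin":0},{"gripper":0.085,"tx":0,"ty":0,"tz":0,"spin":0},{"gripper":0.085,"tx":0,"ty":0,"tz":0,"spin":0},{"gripper":0.085,"tx":0,"ty":0,"tz":0,"spin":0}]'
python3 - <<'E'
from h import *
togo([585.6,-123,150],np.pi-.038)
f=grab_frame("wrist");cv2.imwrite("pics/w1.png",f["pixels"][:,:,::-1])
print(proj(f,[585.6,-123,35]),np.round(f["extrinsics"],3).tolist())
for m in masks_of("wrist","roller"): print(m["conf"],m["centre"],rect(m["pixels"]))
E
```

```text
clock: 4.0
eef_pos: [585.8, -122.0, 152.3]
tcp_rot: [-3.142, 0.001, 3.105]
contact_force: [-0.0, 0.3, 0.4]
opening: 0.994
pos [ 585.8 -122.   152.3] rot [-3.1415e+00  1.4000e-03  3.1046e+00] F [-0.   0.3  0.4] clk 4.0 op 0.994
after-turn frame tx 0.2 ty -1.0 tz 2.3 mm spin 0.06 deg
[250.82030926 185.75984883] [[0.037, 0.964, 0.262, 519.486], [0.999, -0.036, -0.01, -118.928], [-0.0, 0.262, -0.965, 293.687], [0.0, 0.0, 0.0, 1.0]]
0.91 [179.9, 252.6] ((252.5, 183.5), (135.0, 35.0), 90.0)
0.83 [229.7, 117.7] ((126.3875503540039, 232.0921630859375), (125.98774719238281, 31.850934982299805), 32.228759765625)
```

View pics/w1.png

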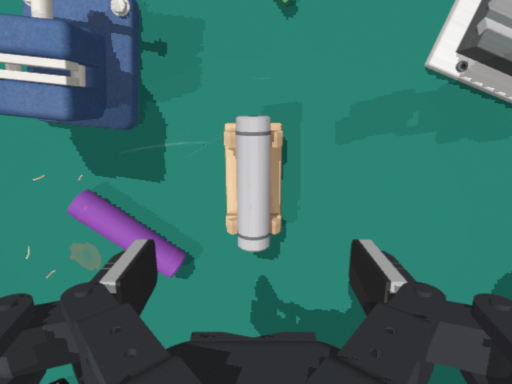

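Run:
```python
from h import *
f=grab_frame("wrist");s=sense()
print(s["eef_pos"],proj(f,s["eef_pos"]),proj(f,s["eef_pos"]+[0,0,13]))
m=masks_of("wrist","roller")[0]["pixels"]
ys,xs=np.nonzero(m);rows=[r for r in range(125,243)]
c=[(r,xs[ys==r].mean()) for r in rows if (ys==r).any()]
p=np.polyfit(*zip(*c),1);print(p,ys.min(),ys.max())
crop(f,"w2.png",200,100,110,170,3.5)
a=ray(f,np.polyval(p,130),130,35);b=ray(f,np.polyval(p,240),240,35);print(a,b,np.arctan2(*(b-a)[[1,0]]))
```

```text
[ 585.82163536 -122.18261722  152.13617784] [251.25445054 247.24270674] [251.11513208 260.07743716]
[4.51575676e-03 2.52006104e+02] 117 251
[ 540.3272588  -119.94441048   35.        ] [ 633.99251089 -122.97790915   35.        ] -0.03237527963856725
```

View pics/w2.png

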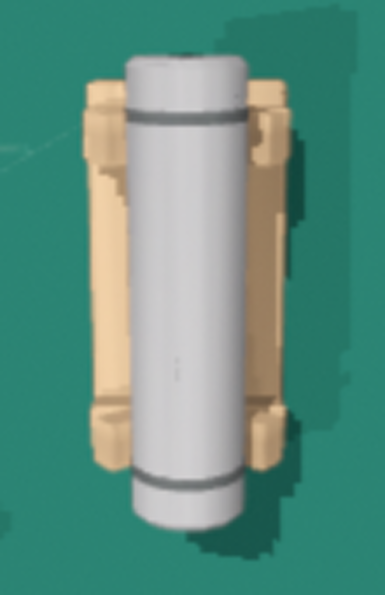

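```bash
python3 -m inch '[{"gripper":0.085,"tx":0,"ty":0,"tz":0.02,"spin":0},{"gripper":0.085,"tx":0,"ty":0,"tz":0.035,"spin":0},{"gripper":0.085,"tx":0,"ty":0,"tz":0.035,"spin":0},{"gripper":0.085,"tx":0,"ty":0,"tz":0.024,"spin":0},{"gripper":0.085,"tx":0,"ty":0,"tz":0.010,"spin":0},{"gripper":0.085,"tx":0,"ty":0,"tz":0,"spin":0},{"gripper":0.085,"tx":0,"ty":0,"tz":0,"spin":0},{"gripper":0.085,"tx":0,"ty":0,"tz":0,"spin":0}]'
```

```text
clock: 5.0
eef_pos: [586.7, -123.1, 28.8]
tcp_rot: [-3.141, 0.002, 3.104]
contact_force: [-0.4, -0.4, -0.3]
opening: 0.994
```

```bash
python3 -m inch '[{"gripper":0.05,"tx":0,"ty":0,"tz":0,"spin":0},{"gripper":0.04,"tx":0,"ty":0,"tz":0,"spin":0},{"gripper":0.034,"tx":0,"ty":0,"tz":0,"spin":0},{"gripper":0.028,"tx":0,"ty":0,"tz":0,"spin":0},{"gripper":0.02,"tx":0,"ty":0,"tz":0,"spin":0},{"gripper":0.01,"tx":0,"ty":0,"tz":0,"spin":0},{"gripper":0.01,"tx":0,"ty":0,"tz":0,"spin":0},{"gripper":0.01,"tx":0,"ty":0,"tz":0,"spin":0}]' 60
python3 - <<'E'
from h import *
togo([585.6,-122,28],np.pi-.036)
f=grab_frame("wrist");cv2.imwrite("pics/w3.png",f["pixels"][:,:,::-1])
E
```

```text
clock: 5.8
eef_pos: [585.7, -121.9, 27.9]
tcp_rot: [3.14, 0.0, 3.103]
contact_force: [-0.6, 5.9, 7.8]
opening: 0.301
pos [ 585.7 -121.9   27.9] rot [3.1404 0.     3.1032] F [-0.6  5.9  7.8] clk 5.8 op 0.301
after-turn frame tx 0.1 ty -0.1 tz -0.1 mm spin -0.14 deg
```

View pics/w3.png

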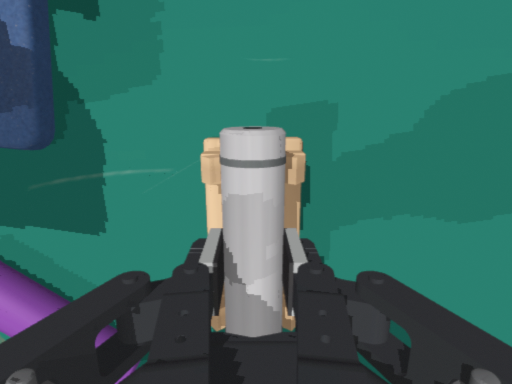

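```bash
python3 -m inch '[{"gripper":0.01,"tx":0,"ty":0.0008,"tz":0,"spin":0},{"gripper":0.01,"tx":0,"ty":0,"tz":-0.001,"spin":0},{"gripper":0.01,"tx":0,"ty":0,"tz":-0.002,"spin":0},{"gripper":0.01,"tx":0,"ty":0,"tz":-0.003,"spin":0},{"gripper":0.01,"tx":0,"ty":0,"tz":-0.004,"spin":0},{"gripper":0.01,"tx":0,"ty":0,"tz":0,"spin":0},{"gripper":0.01,"tx":0,"ty":0,"tz":0,"spin":0},{"gripper":0.01,"tx":0,"ty":0,"tz":0,"spin":0}]' 60
python3 - <<'E'
from h import *
togo([585.6,-122,28],np.pi-.036); print(sense()["wrist_torque"])
f=grab_frame("wrist");cv2.imwrite("pics/w4.png",f["pixels"][:,:,::-1])
E
```

```text
clock: 6.65
eef_pos: [585.5, -122.1, 37.2]
tcp_rot: [3.142, -0.0, 3.104]
contact_force: [0.3, -0.5, -5.5]
opening: 0.302
pos [ 585.5 -122.1   37.2] rot [ 3.1416e+00 -1.0000e-04  3.1036e+00] F [ 0.3 -0.5 -5.5] clk 6.65 op 0.302
after-turn frame tx -0.1 ty 0.1 tz 9.2 mm spin -0.11 deg
[0.01280988 0.01311368 0.01447227]
```

View pics/w4.png

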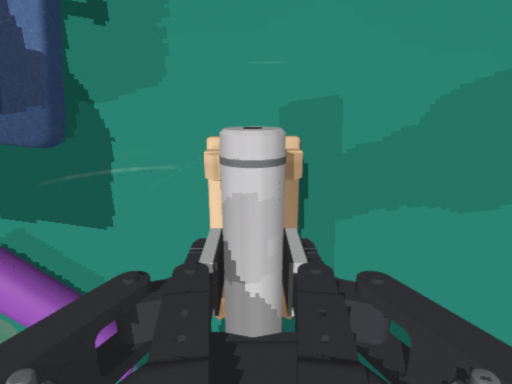

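```bash
python3 -m inch '[{"gripper":0.01,"tx":0,"ty":0,"tz":-0.02,"spin":0},{"gripper":0.01,"tx":0,"ty":0,"tz":-0.025,"spin":3},{"gripper":0.01,"tx":0,"ty":0,"tz":-0.025,"spin":6},{"gripper":0.01,"tx":0,"ty":0,"tz":-0.020,"spin":8},{"gripper":0.01,"tx":0,"ty":0,"tz":-0.010,"spin":8},{"gripper":0.01,"tx":0,"ty":0,"tz":0,"spin":8},{"gripper":0.01,"tx":0,"ty":0,"tz":0,"spin":8},{"gripper":0.01,"tx":0,"ty":0,"tz":0,"spin":8}]' 60
python3 -m inch '[{"gripper":0.01,"tx":0,"ty":0,"tz":0,"spin":8},{"gripper":0.01,"tx":0,"ty":0,"tz":0,"spin":8},{"gripper":0.01,"tx":0,"ty":0,"tz":0,"spin":8},{"gripper":0.01,"tx":0,"ty":0,"tz":0,"spin":8},{"gripper":0.01,"tx":0,"ty":0,"tz":0,"spin":8},{"gripper":0.01,"tx":0,"ty":0,"tz":0,"spin":8},{"gripper":0.01,"tx":0,"ty":0,"tz":0,"spin":8},{"gripper":0.01,"tx":0,"ty":0,"tz":0,"spin":5}]' 60
python3 - <<'E'
from h import *
togo([489.8,121.8,110],1.175)
E
```

```text
clock: 7.5
eef_pos: [585.4, -122.1, 137.3]
tcp_rot: [-3.142, -0.0, 2.243]
contact_force: [0.0, -0.2, -4.3]
opening: 0.302
clock: 8.3
eef_pos: [585.3, -122.0, 137.0]
tcp_rot: [-3.141, 0.0, 1.178]
contact_force: [0.1, 0.2, -4.9]
opening: 0.305
pos [ 585.3 -122.   137. ] rot [-3.1411e+00  1.0000e-04  1.1783e+00] F [ 0.1  0.2 -4.9] clk 8.3 op 0.305
after-turn frame tx 188.1 ty -182.1 tz 27.0 mm spin 0.19 deg
```

```bash
python3 -m inch '[{"gripper":0.01,"tx":0.015,"ty":-0.014,"tz":0,"spin":0},{"gripper":0.01,"tx":0.03,"ty":-0.029,"tz":0,"spin":0},{"gripper":0.01,"tx":0.033,"ty":-0.032,"tz":0,"spin":0},{"gripper":0.01,"tx":0.033,"ty":-0.032,"tz":0,"spin":0},{"gripper":0.01,"tx":0.033,"ty":-0.032,"tz":0,"spin":0},{"gripper":0.01,"tx":0.029,"ty":-0.029,"tz":0,"spin":0},{"gripper":0.01,"tx":0.015,"ty":-0.014,"tz":0,"spin":0},{"gripper":0.01,"tx":0,"ty":0,"tz":0,"spin":0}]' 60
python3 -m inch '[{"gripper":0.01,"tx":0,"ty":0,"tz":0.01,"spin":0},{"gripper":0.01,"tx":0,"ty":0,"tz":0.017,"spin":0},{"gripper":0.01,"tx":0,"ty":0,"tz":0,"spin":0},{"gripper":0.01,"tx":0,"ty":0,"tz":0,"spin":0},{"gripper":0.01,"tx":0,"ty":0,"tz":0,"spin":0},{"gripper":0.01,"tx":0,"ty":0,"tz":0,"spin":0},{"gripper":0.01,"tx":0,"ty":0,"tz":0,"spin":0},{"gripper":0.01,"tx":0,"ty":0,"tz":0,"spin":0}]' 60
python3 - <<'E'
from h import *
togo([489.8,121.8,110],1.175)
f=grab_frame("wrist");cv2.imwrite("pics/w5.png",f["pixels"][:,:,::-1])
def rl(x,y,z):
    c,s=np.cos(1.175),np.sin(1.175);return [513.7+c*x-s*y,179.05+s*x+c*y,z]
for p in [(18,12,38),(18,-12,38),(-135,12,38),(-135,-12,38),(18,0,26),(-50,12,38),(-50,-12,38)]: print(p,proj(f,rl(*p)).round(1))
togo([489.8,121.8,110],1.175)
E
```

```text
clock: 9.1
eef_pos: [486.2, 123.3, 137.2]
tcp_rot: [-3.141, -0.0, 1.188]
contact_force: [0.8, -0.6, -5.0]
opening: 0.304
clock: 9.9
eef_pos: [488.2, 120.7, 110.6]
tcp_rot: [3.141, -0.0, 1.184]
contact_force: [-0.8, -0.3, -4.8]
opening: 0.3
pos [488.2 120.7 110.6] rot [ 3.1412e+00 -3.0000e-04  1.1837e+00] F [-0.8 -0.3 -4.8] clk 9.9 op 0.3
after-turn frame tx 1.6 ty 1.0 tz 0.6 mm spin 0.50 deg
(18, 12, 38) [237.   77.7]
(18, -12, 38) [275.3  78. ]
(-135, 12, 38) [237.8 293.4]
(-135, -12, 38) [269.8 293.6]
(18, 0, 26) [255.9  79.2]
(-50, 12, 38) [237.4 183.2]
(-50, -12, 38) [272.6 183.5]
pos [488.2 120.7 110.5] rot [ 3.1413e+00 -3.0000e-04  1.1837e+00] F [-0.2  0.4 -5.7] clk 9.95 op 0.303
after-turn frame tx 1.6 ty 1.1 tz 0.5 mm spin 0.50 deg
```

View pics/w5.png

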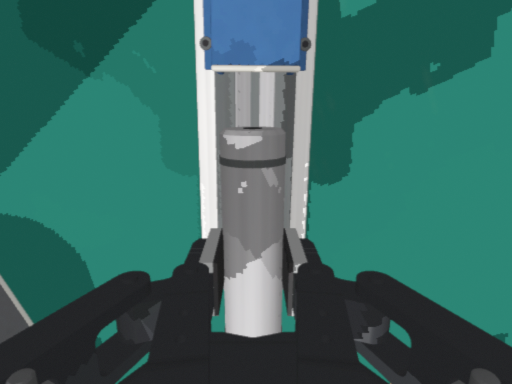

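Run:
```python
from h import *
f={"pixels":cv2.imread("pics/w5.png")[:,:,::-1]}
crop(f,"w5c.png",190,55,130,140,4.2)
```

```text
(no output)
```

View pics/w5c.png

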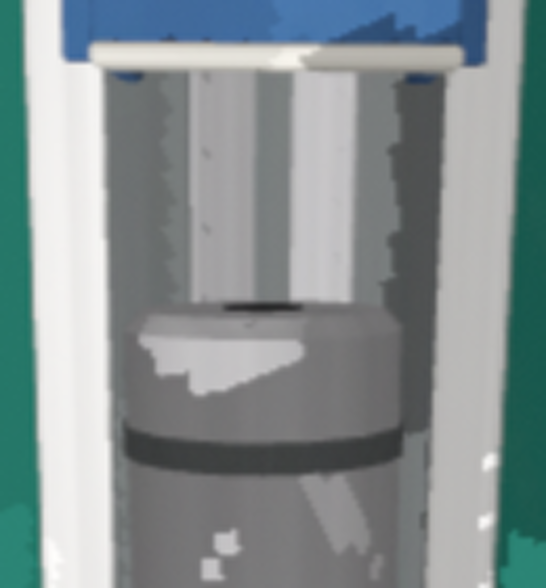

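```bash
python3 -m inch '[{"gripper":0.01,"tx":0.0016,"ty":0.0008,"tz":0.01,"spin":0.5},{"gripper":0.01,"tx":0,"ty":0,"tz":0.02,"spin":0},{"gripper":0.01,"tx":0,"ty":0,"tz":0.018,"spin":0},{"gripper":0.01,"tx":0,"ty":0,"tz":0.01,"spin":0},{"gripper":0.01,"tx":0,"ty":0,"tz":0.005,"spin":0},{"gripper":0.01,"tx":0,"ty":0,"tz":0,"spin":0},{"gripper":0.01,"tx":0,"ty":0,"tz":0,"spin":0},{"gripper":0.01,"tx":0,"ty":0,"tz":0,"spin":0}]' 60
python3 - <<'E'
from h import *
togo([489.8,121.8,39],1.175)
f=grab_frame("wrist");crop(f,"w6.png",150,0,200,200,3)
f=grab_frame("scene");crop(f,"s6.png",100,100,220,200,3)
togo([489.8,121.8,39],1.175)
E
```

```text
clock: 10.75
eef_pos: [490.0, 122.0, 47.9]
tcp_rot: [3.141, -0.001, 1.175]
contact_force: [-0.3, -1.0, -4.7]
opening: 0.298
pos [490.  122.   47.9] rot [ 3.1406e+00 -7.0000e-04  1.1749e+00] F [-0.3 -1.  -4.7] clk 10.75 op 0.298
after-turn frame tx -0.3 ty -0.1 tz 8.9 mm spin -0.00 deg
pos [489.9 122.   47.9] rot [ 3.1406e+00 -7.0000e-04  1.1750e+00] F [-0.6 -0.2 -4.6] clk 10.85 op 0.301
after-turn frame tx -0.2 ty 0.0 tz 8.9 mm spin -0.00 deg
```

View pics/w6.png

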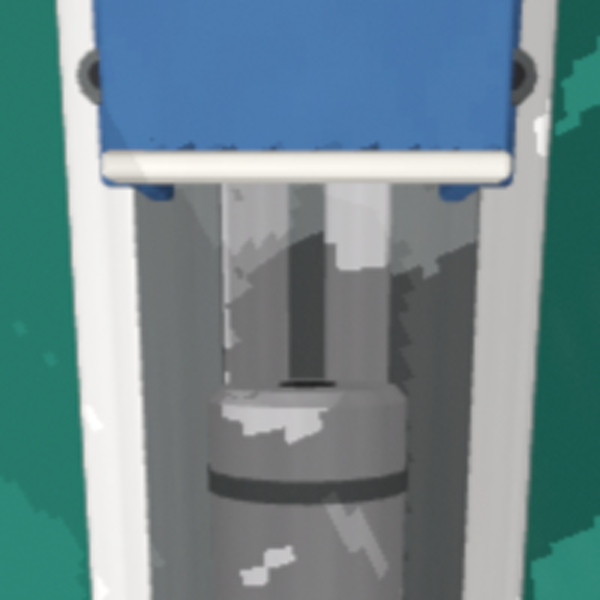

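View pics/s6.png

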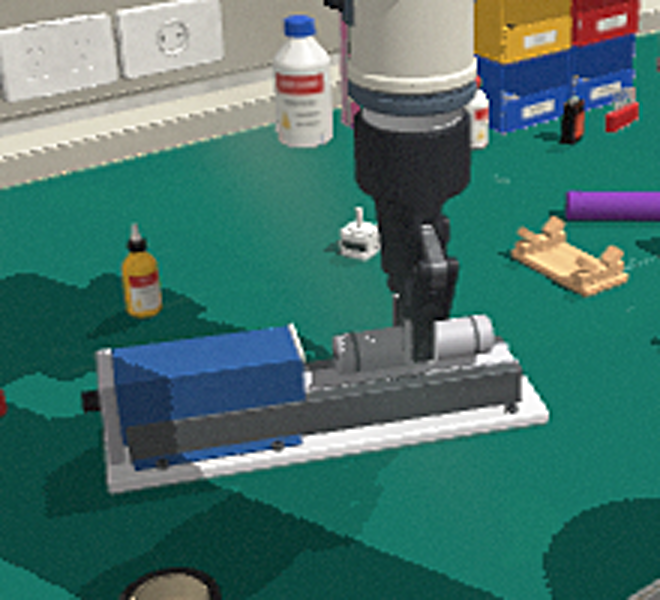

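```bash
python3 -m inch '[{"gripper":0.01,"tx":0,"ty":0,"tz":0.002,"spin":0},{"gripper":0.01,"tx":0,"ty":0,"tz":0.002,"spin":0},{"gripper":0.01,"tx":0,"ty":0,"tz":0.001,"spin":0},{"gripper":0.01,"tx":0,"ty":0,"tz":0.001,"spin":0},{"gripper":0.01,"tx":0,"ty":0,"tz":0.0005,"spin":0},{"gripper":0.01,"tx":0,"ty":0,"tz":0.0005,"spin":0},{"gripper":0.01,"tx":0,"ty":0,"tz":0,"spin":0},{"gripper":0.01,"tx":0,"ty":0,"tz":0,"spin":0}]' 60
python3 -m inch '[{"gripper":0.01,"tx":0,"ty":0,"tz":0.0005,"spin":0},{"gripper":0.01,"tx":0,"ty":0,"tz":0.0005,"spin":0},{"gripper":0.01,"tx":0,"ty":0,"tz":0,"spin":0},{"gripper":0.01,"tx":0,"ty":0,"tz":0,"spin":0},{"gripper":0.01,"tx":0,"ty":0,"tz":0,"spin":0},{"gripper":0.01,"tx":0,"ty":0,"tz":0,"spin":0},{"gripper":0.01,"tx":0,"ty":0,"tz":0,"spin":0},{"gripper":0.01,"tx":0,"ty":0,"tz":0,"spin":0}]' 60
```

```text
clock: 11.65
eef_pos: [489.4, 121.9, 40.3]
tcp_rot: [-3.142, 0.0, 1.175]
contact_force: [0.4, -0.1, -4.2]
opening: 0.3
clock: 12.45
eef_pos: [489.4, 121.9, 39.3]
tcp_rot: [3.142, -0.0, 1.175]
contact_force: [-0.1, -0.9, -4.1]
opening: 0.302
```

```bash
python3 -m inch '[{"gripper":0.01,"tx":0,"ty":0,"tz":0.0005,"spin":0},{"gripper":0.01,"tx":0,"ty":0,"tz":0,"spin":0},{"gripper":0.01,"tx":0,"ty":0,"tz":0.0005,"spin":0},{"gripper":0.01,"tx":0,"ty":0,"tz":0,"spin":0},{"gripper":0.01,"tx":0,"ty":0,"tz":0,"spin":0},{"gripper":0.01,"tx":0,"ty":0,"tz":0,"spin":0},{"gripper":0.01,"tx":0,"ty":0,"tz":0,"spin":0},{"gripper":0.01,"tx":0,"ty":0,"tz":0,"spin":0}]' 60
```

```text
clock: 13.25
eef_pos: [489.5, 121.9, 39.0]
tcp_rot: [3.141, -0.0, 1.175]
contact_force: [-3.4, -1.4, 10.6]
opening: 0.305
```

```bash
python3 -m inch '[{"gripper":0.01,"tx":0,"ty":0,"tz":-0.0003,"spin":0},{"gripper":0.01,"tx":0,"ty":0,"tz":-0.0002,"spin":0},{"gripper":0.01,"tx":0,"ty":0,"tz":0,"spin":0},{"gripper":0.01,"tx":0,"ty":0,"tz":0,"spin":0},{"gripper":0.01,"tx":0,"ty":0,"tz":0,"spin":0},{"gripper":0.01,"tx":0,"ty":0,"tz":0,"spin":0},{"gripper":0.01,"tx":0,"ty":0,"tz":0,"spin":0},{"gripper":0.01,"tx":0,"ty":0,"tz":0,"spin":0}]' 20
```

```text
clock: 14.05
eef_pos: [489.6, 121.9, 39.1]
tcp_rot: [3.141, -0.0, 1.175]
contact_force: [-2.2, -1.3, 6.9]
opening: 0.303
```

```bash
python3 -m inch '[{"gripper":0.026,"tx":0,"ty":0,"tz":-0.0003,"spin":0},{"gripper":0.028,"tx":0,"ty":0,"tz":0,"spin":0},{"gripper":0.029,"tx":0,"ty":0,"tz":0,"spin":0},{"gripper":0.030,"tx":0,"ty":0,"tz":0,"spin":0},{"gripper":0.033,"tx":0,"ty":0,"tz":0,"spin":0},{"gripper":0.040,"tx":0,"ty":0,"tz":0,"spin":0},{"gripper":0.045,"tx":0,"ty":0,"tz":0,"spin":0},{"gripper":0.045,"tx":0,"ty":0,"tz":0,"spin":0}]' 20
python3 - <<'E'
from h import *
f=grab_frame("wrist");cv2.imwrite("pics/w7.png",f["pixels"][:,:,::-1])
f=grab_frame("scene");crop(f,"s7.png",100,100,220,200,3)
togo([489.8,121.8,39],1.175)
E
```

```text
clock: 14.85
eef_pos: [489.4, 121.9, 39.1]
tcp_rot: [3.142, -0.0, 1.175]
contact_force: [0.2, 0.9, -0.1]
opening: 0.53
pos [489.4 121.9  39.1] rot [ 3.1416 -0.      1.175 ] F [-0.1  0.1  1.1] clk 14.95 op 0.524
after-turn frame tx 0.1 ty 0.4 tz 0.1 mm spin 0.00 deg
```

View pics/w7.png

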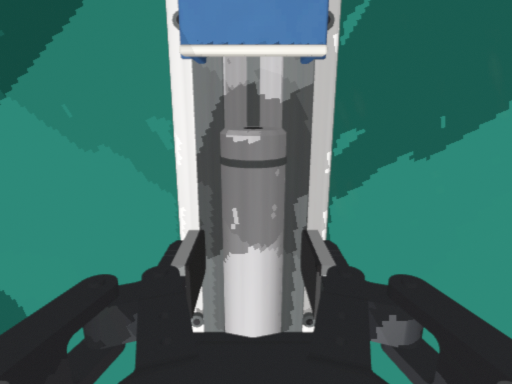

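View pics/s7.png

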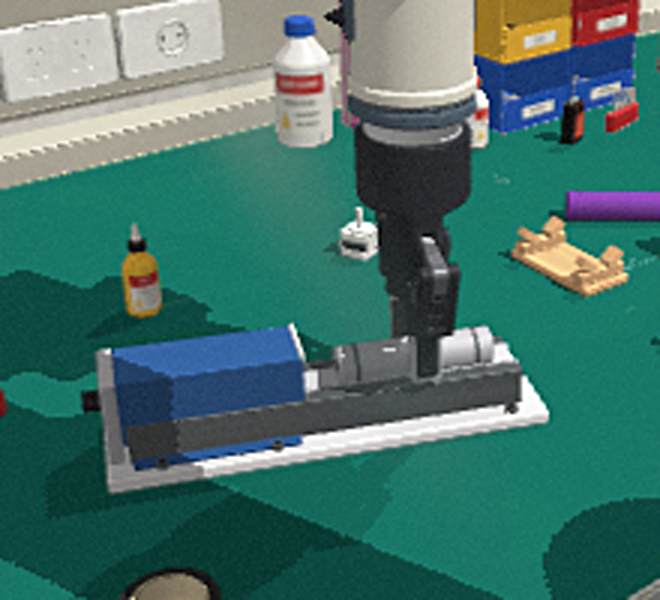

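```bash
python3 -m inch '[{"gripper":0.05,"tx":0,"ty":0,"tz":-0.004,"spin":0},{"gripper":0.05,"tx":0,"ty":0,"tz":-0.015,"spin":0},{"gripper":0.05,"tx":0,"ty":0,"tz":-0.015,"spin":0},{"gripper":0.05,"tx":-0.005,"ty":0,"tz":-0.006,"spin":0},{"gripper":0,"tx":-0.02,"ty":0.0004,"tz":0,"spin":0},{"gripper":0,"tx":-0.025,"ty":0,"tz":0,"spin":0},{"gripper":0,"tx":-0.025,"ty":0,"tz":0,"spin":0},{"gripper":0,"tx":-0.009,"ty":0,"tz":0,"spin":0}]' 40
python3 -m inch '[{"gripper":0,"tx":0,"ty":0,"tz":0,"spin":0},{"gripper":0,"tx":0,"ty":0,"tz":0,"spin":0},{"gripper":0,"tx":0,"ty":0,"tz":0,"spin":0},{"gripper":0,"tx":0,"ty":0,"tz":0.01,"spin":0},{"gripper":0,"tx":0,"ty":0,"tz":0.015,"spin":0},{"gripper":0,"tx":0,"ty":0,"tz":0.008,"spin":0},{"gripper":0,"tx":0,"ty":0,"tz":0.004,"spin":0},{"gripper":0,"tx":0,"ty":0,"tz":0,"spin":0}]' 40
python3 - <<'E'
from h import *
f=grab_frame("wrist");cv2.imwrite("pics/w8.png",f["pixels"][:,:,::-1])
f=grab_frame("scene");crop(f,"s8.png",100,100,220,200,3)
togo([459,48,42],1.175)
E
```

```text
clock: 15.75
eef_pos: [455.9, 42.6, 78.9]
tcp_rot: [-3.141, 0.001, 1.174]
contact_force: [-0.1, -0.9, -0.5]
opening: 0.001
clock: 16.55
eef_pos: [457.0, 44.4, 41.4]
tcp_rot: [-3.14, 0.001, 1.175]
contact_force: [-0.4, 0.9, -0.0]
opening: 0.003
pos [457.5  44.3  42.2] rot [ 3.1416 -0.      1.1751] F [-0.1  0.4  0.6] clk 16.65 op -0.0
after-turn frame tx 4.0 ty -0.1 tz 0.2 mm spin 0.01 deg
```

View pics/w8.png

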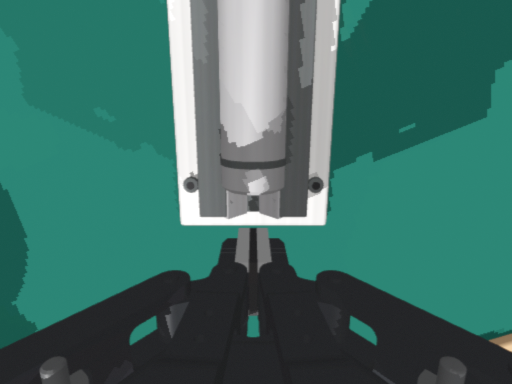

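View pics/s8.png

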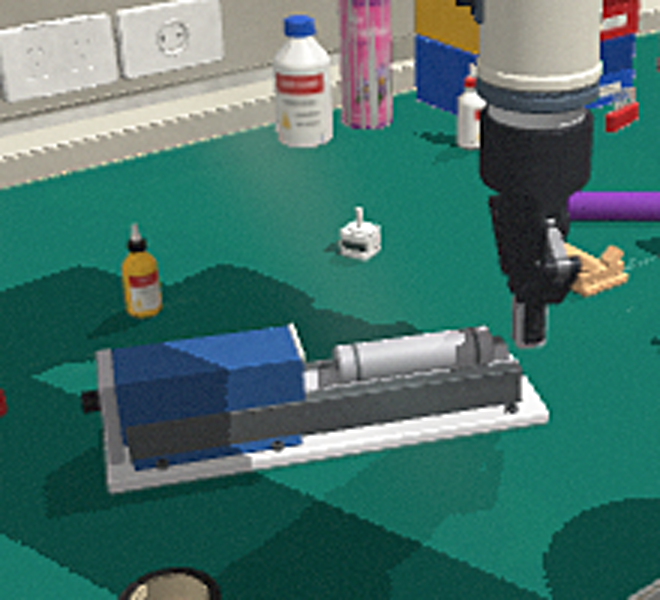

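```bash
python3 -m inch '[{"gripper":0,"tx":0.003,"ty":0,"tz":0,"spin":0},{"gripper":0,"tx":0.003,"ty":0,"tz":0,"spin":0},{"gripper":0,"tx":0.003,"ty":0,"tz":0,"spin":0},{"gripper":0,"tx":0.002,"ty":0,"tz":0,"spin":0},{"gripper":0,"tx":0.002,"ty":0,"tz":0,"spin":0},{"gripper":0,"tx":0.002,"ty":0,"tz":0,"spin":0},{"gripper":0,"tx":0.002,"ty":0,"tz":0,"spin":0},{"gripper":0,"tx":0.002,"ty":0,"tz":0,"spin":0}]' 40
cat > st.py <<'E'
from h import *
X=np.array([np.cos(1.175),np.sin(1.175)])
def st():
    s=sense();p=s["eef_pos"][:2]-[513.7,179.05];F=s["contact_force"]
    print("t %.2f railx %.2f raily %.2f z %.1f | Fx %.2f Fy %.2f Fz %.2f"%(s["clock"],p@X,p@[-X[1],X[0]],s["eef_pos"][2],F[:2]@X,F[:2]@[-X[1],X[0]],F[2]))
st()
E
python3 st.py
```

```text
clock: 17.45
eef_pos: [464.7, 61.9, 42.1]
tcp_rot: [-3.141, 0.0, 1.175]
contact_force: [-2.4, -5.3, 2.4]
opening: -0.001
t 17.45 railx -127.03 raily 0.04 z 42.1 | Fx -5.81 Fy 0.13 Fz 2.36
```

```bash
python3 -m inch '[{"gripper":0,"tx":0.003,"ty":0,"tz":0,"spin":0},{"gripper":0,"tx":0.004,"ty":0,"tz":0,"spin":0},{"gripper":0,"tx":0.004,"ty":0,"tz":0,"spin":0},{"gripper":0,"tx":0.004,"ty":0,"tz":0,"spin":0},{"gripper":0,"tx":0.004,"ty":0,"tz":0,"spin":0},{"gripper":0,"tx":0.004,"ty":0,"tz":0,"spin":0},{"gripper":0,"tx":0.004,"ty":0,"tz":0,"spin":0},{"gripper":0,"tx":0.004,"ty":0,"tz":0,"spin":0}]' 40
python3 st.py
python3 -m inch '[{"gripper":0,"tx":0.004,"ty":0,"tz":0,"spin":0},{"gripper":0,"tx":0.004,"ty":0,"tz":0,"spin":0},{"gripper":0,"tx":0.004,"ty":0,"tz":0,"spin":0},{"gripper":0,"tx":0.004,"ty":0,"tz":0,"spin":0},{"gripper":0,"tx":0.003,"ty":0,"tz":0,"spin":0},{"gripper":0,"tx":0.002,"ty":0,"tz":0,"spin":0},{"gripper":0,"tx":0.002,"ty":0,"tz":0,"spin":0},{"gripper":0,"tx":0.001,"ty":0,"tz":0,"spin":0}]' 40
python3 st.py
python3 - <<'E'
from h import *
f=grab_frame("scene");crop(f,"s9.png",100,100,220,200,3)
f=grab_frame("wrist");cv2.imwrite("pics/w9.png",f["pixels"][:,:,::-1])
E
```

```text
clock: 18.25
eef_pos: [476.4, 89.9, 42.1]
tcp_rot: [-3.141, 0.001, 1.175]
contact_force: [-0.5, -7.5, 2.0]
opening: -0.002
t 18.25 railx -96.64 raily 0.04 z 42.1 | Fx -7.14 Fy -2.47 Fz 2.02
clock: 19.05
eef_pos: [485.6, 111.9, 42.1]
tcp_rot: [-3.141, 0.001, 1.175]
contact_force: [-0.5, -6.9, 3.6]
opening: -0.001
t 19.05 railx -72.77 raily 0.05 z 42.1 | Fx -6.58 Fy -2.17 Fz 3.58
```

View pics/s9.png

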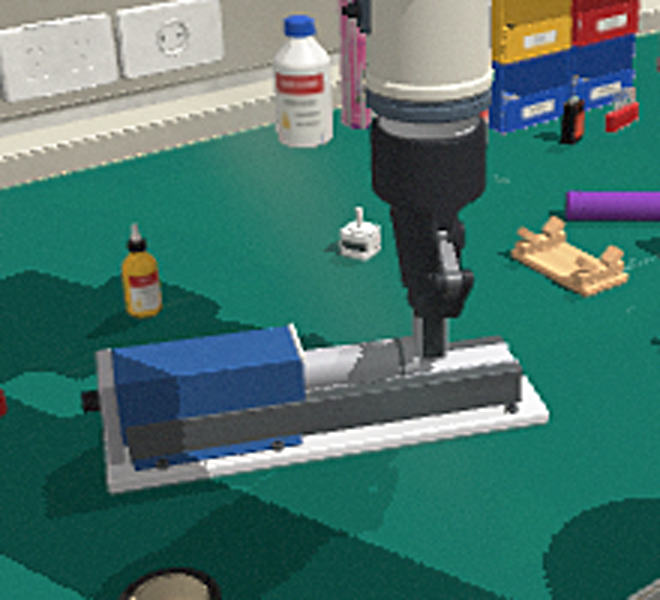

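View pics/w9.png

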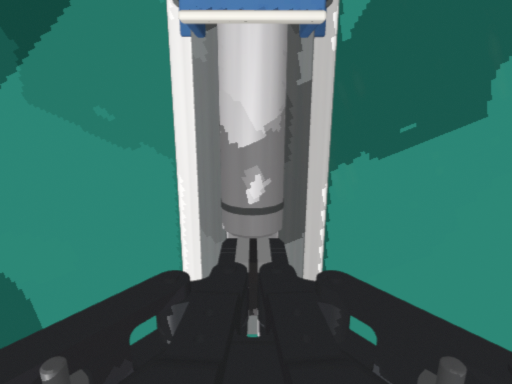

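```bash
python3 -m inch '[{"gripper":0,"tx":0.002,"ty":0,"tz":0,"spin":0},{"gripper":0,"tx":0.002,"ty":0,"tz":0,"spin":0},{"gripper":0,"tx":0.002,"ty":0,"tz":0,"spin":0},{"gripper":0,"tx":0.002,"ty":0,"tz":0,"spin":0},{"gripper":0,"tx":0.002,"ty":0,"tz":0,"spin":0},{"gripper":0,"tx":0.002,"ty":0,"tz":0,"spin":0},{"gripper":0,"tx":0.001,"ty":0,"tz":0,"spin":0},{"gripper":0,"tx":0.001,"ty":0,"tz":0,"spin":0}]' 40
python3 st.py
python3 -m inch '[{"gripper":0,"tx":0.001,"ty":0,"tz":0,"spin":0},{"gripper":0,"tx":0.001,"ty":0,"tz":0,"spin":0},{"gripper":0,"tx":0.001,"ty":0,"tz":0,"spin":0},{"gripper":0,"tx":0.0005,"ty":0,"tz":0,"spin":0},{"gripper":0,"tx":0.0005,"ty":0,"tz":0,"spin":0},{"gripper":0,"tx":0.0005,"ty":0,"tz":0,"spin":0},{"gripper":0,"tx":0.0005,"ty":0,"tz":0,"spin":0},{"gripper":0,"tx":0.0005,"ty":0,"tz":0,"spin":0}]' 40
python3 st.py
```

```text
clock: 19.95
eef_pos: [491.0, 124.7, 42.1]
tcp_rot: [-3.141, 0.001, 1.175]
contact_force: [-0.4, -6.5, 3.0]
opening: 0.002
t 19.95 railx -58.89 raily 0.04 z 42.1 | Fx -6.12 Fy -2.10 Fz 2.99
clock: 20.75
eef_pos: [493.1, 129.7, 42.0]
tcp_rot: [-3.141, 0.002, 1.175]
contact_force: [-1.6, -6.0, 2.3]
opening: -0.001
t 20.75 railx -53.49 raily 0.03 z 42.0 | Fx -6.18 Fy -0.83 Fz 2.26
```

```bash
python3 -m inch '[{"gripper":0,"tx":0.0005,"ty":0,"tz":0,"spin":0},{"gripper":0,"tx":0.0005,"ty":0,"tz":0,"spin":0},{"gripper":0,"tx":0.0005,"ty":0,"tz":0,"spin":0},{"gripper":0,"tx":0.0005,"ty":0,"tz":0,"spin":0},{"gripper":0,"tx":0.0005,"ty":0,"tz":0,"spin":0},{"gripper":0,"tx":0.0005,"ty":0,"tz":0,"spin":0},{"gripper":0,"tx":0.0005,"ty":0,"tz":0,"spin":0},{"gripper":0,"tx":0.0005,"ty":0,"tz":0,"spin":0}]' 40
python3 st.py
```

```text
clock: 21.55
eef_pos: [494.6, 133.4, 42.0]
tcp_rot: [-3.141, 0.002, 1.175]
contact_force: [-0.8, -5.9, 3.8]
opening: -0.003
t 21.55 railx -49.50 raily 0.04 z 42.0 | Fx -5.76 Fy -1.54 Fz 3.76
```

```bash
python3 -m inch '[{"gripper":0,"tx":0.0005,"ty":0,"tz":0,"spin":0},{"gripper":0,"tx":0.0005,"ty":0,"tz":0,"spin":0},{"gripper":0,"tx":0.0005,"ty":0,"tz":0,"spin":0},{"gripper":0,"tx":0.0005,"ty":0,"tz":0,"spin":0},{"gripper":0,"tx":0.0005,"ty":0,"tz":0,"spin":0},{"gripper":0,"tx":0.0005,"ty":0,"tz":0,"spin":0},{"gripper":0,"tx":0.0005,"ty":0,"tz":0,"spin":0},{"gripper":0,"tx":0.0005,"ty":0,"tz":0,"spin":0}]' 40
python3 st.py
```

```text
clock: 22.35
eef_pos: [496.1, 137.1, 42.1]
tcp_rot: [-3.141, 0.002, 1.175]
contact_force: [-0.6, -6.8, 3.5]
opening: 0.005
t 22.35 railx -45.49 raily 0.04 z 42.1 | Fx -6.47 Fy -2.10 Fz 3.53
```

```bash
python3 -m inch '[{"gripper":0,"tx":0.0005,"ty":0,"tz":0,"spin":0},{"gripper":0,"tx":0.0005,"ty":0,"tz":0,"spin":0},{"gripper":0,"tx":0.0005,"ty":0,"tz":0,"spin":0},{"gripper":0,"tx":0.0005,"ty":0,"tz":0,"spin":0},{"gripper":0,"tx":0.0005,"ty":0,"tz":0,"spin":0},{"gripper":0,"tx":0.0005,"ty":0,"tz":0,"spin":0},{"gripper":0,"tx":0.0005,"ty":0,"tz":0,"spin":0},{"gripper":0,"tx":0.0005,"ty":0,"tz":0,"spin":0}]' 40
python3 st.py
```

```text
clock: 23.15
eef_pos: [497.6, 140.7, 42.1]
tcp_rot: [-3.141, 0.002, 1.175]
contact_force: [-1.1, -7.0, 2.8]
opening: 0.003
t 23.15 railx -41.55 raily 0.04 z 42.1 | Fx -6.91 Fy -1.66 Fz 2.78
```

```bash
python3 -m inch '[{"gripper":0,"tx":0.0005,"ty":0,"tz":0,"spin":0},{"gripper":0,"tx":0.0005,"ty":0,"tz":0,"spin":0},{"gripper":0,"tx":0.0005,"ty":0,"tz":0,"spin":0},{"gripper":0,"tx":0.0005,"ty":0,"tz":0,"spin":0},{"gripper":0,"tx":0.0005,"ty":0,"tz":0,"spin":0},{"gripper":0,"tx":0.0005,"ty":0,"tz":0,"spin":0},{"gripper":0,"tx":0.0005,"ty":0,"tz":0,"spin":0},{"gripper":0,"tx":0.0005,"ty":0,"tz":0,"spin":0}]' 40
python3 st.py
```

```text
clock: 23.95
eef_pos: [499.2, 144.4, 42.1]
tcp_rot: [-3.141, 0.002, 1.175]
contact_force: [0.1, -7.7, 4.2]
opening: -0.001
t 23.95 railx -37.53 raily 0.03 z 42.1 | Fx -7.04 Fy -3.03 Fz 4.15
```

```bash
python3 -m inch '[{"gripper":0,"tx":0.0005,"ty":0,"tz":0,"spin":0},{"gripper":0,"tx":0.0005,"ty":0,"tz":0,"spin":0},{"gripper":0,"tx":0.0005,"ty":0,"tz":0,"spin":0},{"gripper":0,"tx":0.0005,"ty":0,"tz":0,"spin":0},{"gripper":0,"tx":0.0005,"ty":0,"tz":0,"spin":0},{"gripper":0,"tx":0.0005,"ty":0,"tz":0,"spin":0},{"gripper":0,"tx":0.0005,"ty":0,"tz":0,"spin":0},{"gripper":0,"tx":0.0005,"ty":0,"tz":0,"spin":0}]' 40
python3 st.py
```

```text
clock: 24.75
eef_pos: [500.7, 147.9, 42.1]
tcp_rot: [-3.141, 0.002, 1.176]
contact_force: [0.1, -7.9, 3.8]
opening: -0.001
t 24.75 railx -33.72 raily 0.02 z 42.1 | Fx -7.23 Fy -3.13 Fz 3.81
```

```bash
python3 -m inch '[{"gripper":0,"tx":0.0005,"ty":0,"tz":0,"spin":0},{"gripper":0,"tx":0.0005,"ty":0,"tz":0,"spin":0},{"gripper":0,"tx":0.0005,"ty":0,"tz":0,"spin":0},{"gripper":0,"tx":0.0005,"ty":0,"tz":0,"spin":0},{"gripper":0,"tx":0.0005,"ty":0,"tz":0,"spin":0},{"gripper":0,"tx":0.0005,"ty":0,"tz":0,"spin":0},{"gripper":0,"tx":0,"ty":0,"tz":0,"spin":0},{"gripper":0,"tx":0,"ty":0,"tz":0,"spin":0}]' 40
python3 st.py
```

```text
clock: 25.55
eef_pos: [501.8, 150.7, 42.0]
tcp_rot: [-3.141, 0.002, 1.175]
contact_force: [-0.8, -8.3, 3.8]
opening: -0.004
t 25.55 railx -30.78 raily 0.06 z 42.0 | Fx -7.98 Fy -2.49 Fz 3.75
```

```bash
python3 -m inch '[{"gripper":0,"tx":0.0005,"ty":0,"tz":0,"spin":0},{"gripper":0,"tx":0.0005,"ty":0,"tz":0,"spin":0},{"gripper":0,"tx":0.0005,"ty":0,"tz":0,"spin":0},{"gripper":0,"tx":0.0005,"ty":0,"tz":0,"spin":0},{"gripper":0,"tx":0.0005,"ty":0,"tz":0,"spin":0},{"gripper":0,"tx":0.0005,"ty":0,"tz":0,"spin":0},{"gripper":0,"tx":0,"ty":0,"tz":0,"spin":0},{"gripper":0,"tx":0,"ty":0,"tz":0,"spin":0}]' 40
python3 st.py
```

```text
clock: 26.35
eef_pos: [502.9, 153.3, 42.1]
tcp_rot: [-3.141, 0.002, 1.175]
contact_force: [-0.8, -8.6, 4.1]
opening: 0.002
t 26.35 railx -27.92 raily 0.03 z 42.1 | Fx -8.27 Fy -2.61 Fz 4.12
```

```bash
python3 -m inch '[{"gripper":0,"tx":0.0005,"ty":0,"tz":0,"spin":0},{"gripper":0,"tx":0.0005,"ty":0,"tz":0,"spin":0},{"gripper":0,"tx":0.0005,"ty":0,"tz":0,"spin":0},{"gripper":0,"tx":0.0005,"ty":0,"tz":0,"spin":0},{"gripper":0,"tx":0.0005,"ty":0,"tz":0,"spin":0},{"gripper":0,"tx":0.0005,"ty":0,"tz":0,"spin":0},{"gripper":0,"tx":0,"ty":0,"tz":0,"spin":0},{"gripper":0,"tx":0,"ty":0,"tz":0,"spin":0}]' 40
python3 st.py
```

```text
clock: 27.15
eef_pos: [503.6, 155.1, 42.0]
tcp_rot: [-3.141, 0.004, 1.176]
contact_force: [-1.8, -15.3, 6.9]
opening: 0.005
t 27.15 railx -26.01 raily 0.10 z 42.0 | Fx -14.85 Fy -4.22 Fz 6.93
```

```bash
python3 -m inch '[{"gripper":0,"tx":0.0004,"ty":0,"tz":0,"spin":0},{"gripper":0,"tx":0.0004,"ty":0,"tz":0,"spin":0},{"gripper":0,"tx":0.0004,"ty":0,"tz":0,"spin":0},{"gripper":0,"tx":0,"ty":0,"tz":0,"spin":0},{"gripper":0,"tx":0,"ty":0,"tz":0,"spin":0},{"gripper":0,"tx":0,"ty":0,"tz":0,"spin":0},{"gripper":0,"tx":0,"ty":0,"tz":0,"spin":0},{"gripper":0,"tx":0,"ty":0,"tz":0,"spin":0}]' 40
python3 st.py
```

```text
clock: 27.95
eef_pos: [503.8, 155.7, 42.0]
tcp_rot: [-3.141, 0.005, 1.176]
contact_force: [-1.7, -18.5, 8.9]
opening: 0.001
t 27.95 railx -25.30 raily 0.12 z 42.0 | Fx -17.75 Fy -5.54 Fz 8.89
```

```bash
python3 -m inch '[{"gripper":0,"tx":0.0004,"ty":0,"tz":0,"spin":0},{"gripper":0,"tx":0.0003,"ty":0,"tz":0,"spin":0},{"gripper":0,"tx":0.0003,"ty":0,"tz":0,"spin":0},{"gripper":0,"tx":0,"ty":0,"tz":0,"spin":0},{"gripper":0,"tx":0,"ty":0,"tz":0,"spin":0},{"gripper":0,"tx":0,"ty":0,"tz":0,"spin":0},{"gripper":0,"tx":0,"ty":0,"tz":0,"spin":0},{"gripper":0,"tx":0,"ty":0,"tz":0,"spin":0}]' 40
python3 st.py
```

```text
clock: 28.75
eef_pos: [504.0, 156.3, 42.0]
tcp_rot: [-3.14, 0.005, 1.176]
contact_force: [-1.0, -20.9, 9.6]
opening: 0.002
t 28.75 railx -24.74 raily 0.13 z 42.0 | Fx -19.66 Fy -7.14 Fz 9.64
```

```bash
python3 -m inch '[{"gripper":0,"tx":-0.0004,"ty":0,"tz":0,"spin":0},{"gripper":0,"tx":-0.0005,"ty":0,"tz":0,"spin":0},{"gripper":0,"tx":-0.0005,"ty":0,"tz":0,"spin":0},{"gripper":0,"tx":-0.0005,"ty":0,"tz":0,"spin":0},{"gripper":0,"tx":-0.0005,"ty":0,"tz":0,"spin":0},{"gripper":0,"tx":-0.0005,"ty":0,"tz":0,"spin":0},{"gripper":0,"tx":-0.0005,"ty":0,"tz":0,"spin":0},{"gripper":0,"tx":-0.0005,"ty":0,"tz":0,"spin":0}]' 40
python3 st.py
python3 -m inch '[{"gripper":0,"tx":-0.0005,"ty":0,"tz":0,"spin":0},{"gripper":0,"tx":-0.0005,"ty":0,"tz":0,"spin":0},{"gripper":0,"tx":-0.0005,"ty":0,"tz":0,"spin":0},{"gripper":0,"tx":-0.0005,"ty":0,"tz":0,"spin":0},{"gripper":0,"tx":-0.0005,"ty":0,"tz":0,"spin":0},{"gripper":0,"tx":-0.001,"ty":0,"tz":0,"spin":0},{"gripper":0,"tx":-0.001,"ty":0,"tz":0,"spin":0},{"gripper":0,"tx":-0.001,"ty":0,"tz":0,"spin":0}]' 40
python3 st.py
```

```text
clock: 29.55
eef_pos: [504.0, 155.8, 42.1]
tcp_rot: [-3.142, -0.0, 1.175]
contact_force: [-0.1, -1.9, -0.2]
opening: 0.004
t 29.55 railx -25.23 raily 0.01 z 42.1 | Fx -1.80 Fy -0.64 Fz -0.16
clock: 30.35
eef_pos: [501.7, 150.5, 42.1]
tcp_rot: [-3.142, 0.0, 1.175]
contact_force: [0.6, -0.1, 0.5]
opening: -0.002
t 30.35 railx -30.94 raily 0.02 z 42.1 | Fx 0.16 Fy -0.56 Fz 0.50
```

```bash
python3 -m inch '[{"gripper":0,"tx":0.001,"ty":0,"tz":0,"spin":0},{"gripper":0,"tx":0.001,"ty":0,"tz":0,"spin":0},{"gripper":0,"tx":0.001,"ty":0,"tz":0,"spin":0},{"gripper":0,"tx":0.001,"ty":0,"tz":0,"spin":0},{"gripper":0,"tx":0.001,"ty":0,"tz":0,"spin":0},{"gripper":0,"tx":0,"ty":0,"tz":0,"spin":0},{"gripper":0,"tx":0,"ty":0,"tz":0,"spin":0},{"gripper":0,"tx":0,"ty":0,"tz":0,"spin":0}]' 40
python3 st.py
python3 -m inch '[{"gripper":0,"tx":0.0005,"ty":0,"tz":0,"spin":0},{"gripper":0,"tx":0,"ty":0,"tz":0,"spin":0},{"gripper":0,"tx":0,"ty":0,"tz":0,"spin":0},{"gripper":0,"tx":0,"ty":0,"tz":0,"spin":0},{"gripper":0,"tx":0,"ty":0,"tz":0,"spin":0},{"gripper":0,"tx":0,"ty":0,"tz":0,"spin":0},{"gripper":0,"tx":0,"ty":0,"tz":0,"spin":0},{"gripper":0,"tx":0,"ty":0,"tz":0,"spin":0}]' 40
python3 st.py
```

```text
clock: 31.15
eef_pos: [503.5, 154.8, 42.1]
tcp_rot: [-3.141, 0.001, 1.175]
contact_force: [-0.8, -6.0, 2.4]
opening: 0.003
t 31.15 railx -26.25 raily 0.04 z 42.1 | Fx -5.82 Fy -1.60 Fz 2.42
clock: 31.95
eef_pos: [503.5, 154.8, 42.0]
tcp_rot: [-3.141, 0.001, 1.175]
contact_force: [-2.0, -8.1, 3.7]
opening: -0.002
t 31.95 railx -26.26 raily 0.06 z 42.0 | Fx -8.21 Fy -1.30 Fz 3.71
```

```bash
python3 -m inch '[{"gripper":0,"tx":-0.0005,"ty":0,"tz":0,"spin":0},{"gripper":0,"tx":-0.0005,"ty":0,"tz":0,"spin":0},{"gripper":0,"tx":-0.0005,"ty":0,"tz":0,"spin":0},{"gripper":0,"tx":-0.001,"ty":0,"tz":0,"spin":0},{"gripper":0,"tx":-0.003,"ty":0,"tz":0,"spin":0},{"gripper":0,"tx":-0.006,"ty":0,"tz":0,"spin":0},{"gripper":0,"tx":-0.01,"ty":0,"tz":0,"spin":0},{"gripper":0,"tx":-0.01,"ty":0,"tz":0,"spin":0}]' 40
python3 -m inch '[{"gripper":0,"tx":-0.005,"ty":0,"tz":-0.005,"spin":0},{"gripper":0,"tx":0,"ty":0,"tz":-0.02,"spin":0},{"gripper":0,"tx":0,"ty":0,"tz":-0.03,"spin":0},{"gripper":0,"tx":0,"ty":0,"tz":-0.03,"spin":0},{"gripper":0,"tx":0,"ty":0,"tz":-0.02,"spin":0},{"gripper":0,"tx":0,"ty":0,"tz":0,"spin":0},{"gripper":0,"tx":0,"ty":0,"tz":0,"spin":0},{"gripper":0,"tx":0,"ty":0,"tz":0,"spin":0}]' 40
python3 - <<'E'
from h import *
f=grab_frame("wrist");cv2.imwrite("pics/w10.png",f["pixels"][:,:,::-1])
f=grab_frame("top");crop(f,"t10.png",90,80,240,170,3.3)
f=grab_frame("scene");crop(f,"s10.png",100,100,220,200,3)
E
```

```text
clock: 32.75
eef_pos: [491.2, 125.8, 42.0]
tcp_rot: [-3.141, 0.0, 1.175]
contact_force: [-1.1, 0.3, 0.5]
opening: 0.001
clock: 33.55
eef_pos: [489.1, 121.6, 146.2]
tcp_rot: [-3.14, 0.001, 1.175]
contact_force: [-0.8, 1.2, -0.7]
opening: -0.006
```

View pics/w10.png

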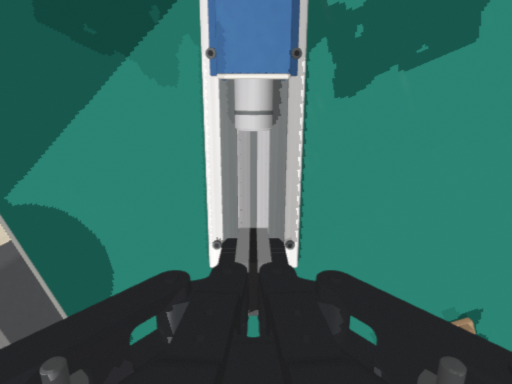

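View pics/s10.png

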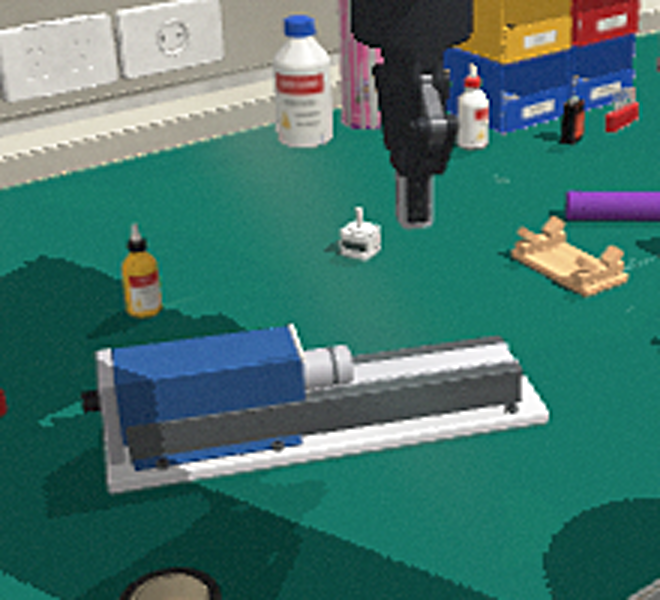

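View pics/t10.png

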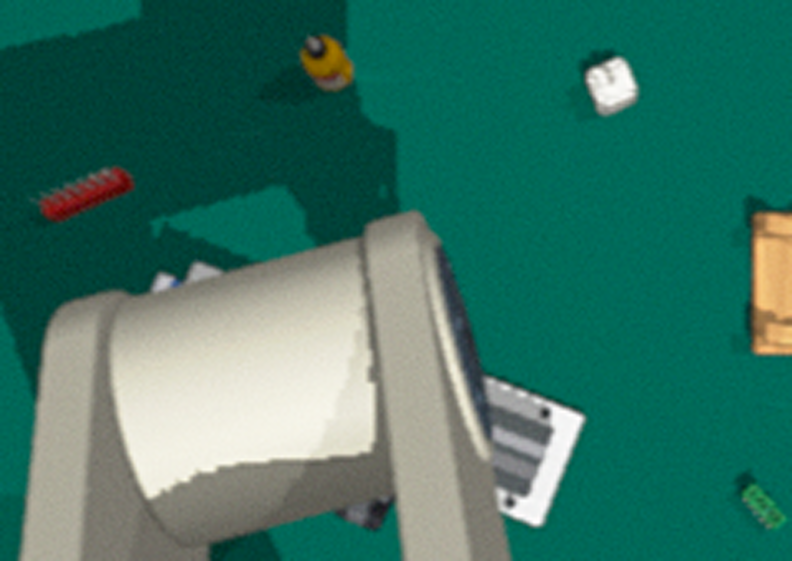

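Run:
```python
from h import *
f=grab_frame("wrist")
m=masks_of("wrist","roller");X=np.array([np.cos(1.175),np.sin(1.175)])
print([(k["conf"],k["centre"],rect(k["pixels"])) for k in m])
for v in (125,127,130):
    d=ray(f,254,v,46)[:2]-[513.7,179.05];print(v,d@X,d@[-X[1],X[0]])
crop(f,"w11.png",200,60,110,100,5)
```

```text
[(0.71, [103.4, 252.2], ((253.0, 104.0), (50.0, 38.0), 90.0))]
125 -11.497179921481864 0.21630826843059048
127 -12.938763187748956 0.21489002513664313
130 -15.10976270820258 0.21275417521161274
```

View pics/w11.png

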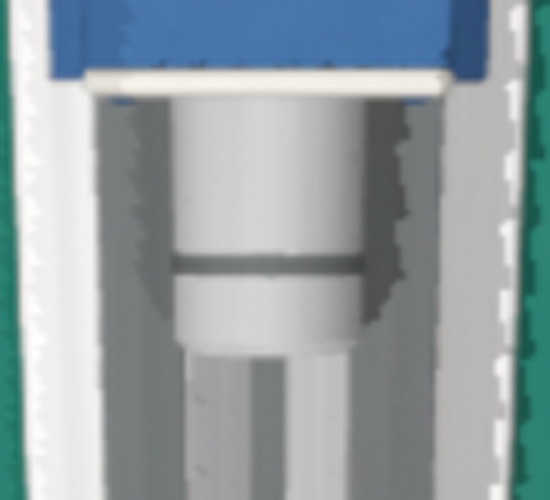

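```bash
python3 -c "
from rig import *
print(sign_off())"
```

```text
the job is handed in; nothing more can be done
None
```

I laid the steel roller in the open half of the groove, pushed it under the hood onto the rubber buffer, and handed the job in at about 34 s of the 72 s allowed. The hand-in gives no verdict, and the force on the stop can't be read directly, so the 4 N step rests on estimates.

- **Laying:** I lowered the roller in 0.5 mm steps. It touched down with about 10.6 N upward at the wrist, plus its own weight of about 5 N, and then I opened the fingers. The camera pictures show it in line and down in the groove.
- **Pushing:** I pushed on its end with the closed fingers. Sliding took 5.8 to 8.3 N, the upper end including the light spring. The buffer showed as a clear force rise with the fingers at about rail x = -27.6 mm. I went about 3 mm further, to a total push of 19.7 N, and held for 0.5 s.
- **Force on the stop:** From the buffer's 0.5 mm per N I estimate about 7 N, within 6 to 8.5 N. The fingers also pressed down on the roller with up to 9.6 N, which raised the groove friction. Force minus the earlier friction alone would give 11 to 13 N, which disagrees with the displacement estimate but is also between 4 and 15 N.
- **After release:** The roller slid back about 1.5 mm. I felt for it once more with a light push of 8.2 N, and it did not move. That position is still on the buffer side of the stop, so it should still be touching.
- **Last look:** The roller's tail is at about rail x = -15 mm, which puts its centre at about +40 mm. It is about 0.2 mm off the centre line and parallel to the groove. The motor, terminal block and bottle look undisturbed.

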